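Change the disc of the vegetable cutter

TASK

Change the vegetable cutter over from slicing to grating: lift the slicing disc (two straight blades) off the drive spindle and store it, lying flat, on the empty post at the end of the disc rack, in line with its neighbours. Then take the grating disc (small teeth all over its face) from the rack, turn it until its four slots mesh with the spindle's four splines, slide it down and push it fully home against the sprung seal ring. The spring lifts the disc again if it is let go, so finish with the gripper still holding the grating disc down at the end of its travel; leave the disc with the two upright vanes on its post and the other things on the table where they are.

Things in the scene. Friction and masses are not known exactly. Their poses are not given: they have to be found in the camera images.
- cutter: Vegetable cutter: white motor base 196 (its x) x 166 (its y) x 100 mm high, fixed and upright, two push buttons on its front (-x). On top an open round chamber, inner radius 63 mm, rim 128 mm above the table (lid catch and hinge at front and back up to 131 mm), the drive spindle in its centre. Origin: on the table, straight below the spindle's axis.
- spindle_top (a point): Top centre of the upright drive spindle, 154 mm above the table, z up along its axis. Its four splines (a cross from above) point along this frame's +x, -x, +y, -y; each is 7 mm thick, reaches 17 mm from the axis and has a rounded top (radius 3.5 mm) as lead-in. The gearbox holds it: it turns only under more than 0.25 N m. At the start the slicing disc covers it.
- seal_ring (a joint): Black sprung seal ring, 60 mm across, round the spindle's foot; a disc's underside rests on it. Value: m pressed down: 0 at rest (its top 118 mm above the table, 36 mm below the spindle's top), 0.007 at its stop. It yields from 4 N and needs about 10 N at the stop; a disc's weight alone does not move it.
- slicing_disc: Slicing disc: plate 104 mm across, 4 mm thick, two straight raised blades; white square hub 48 x 48 mm, 50 mm high from the plate's underside (grip it by the flat sides). Cross-shaped bore through the hub: four slots 10.4 mm wide, reaching 18.5 mm from the axis. Origin: centre of the underside; z up, x and y along the slots, square to the hub's sides. 0.24 kg. Starts meshed on the spindle.
- grating_disc: Grating disc: same plate, hub, bore, mass and axes as the slicing disc, but the plate's face is covered with rings of small raised teeth (about 2 mm high). At the start it lies on one of the two occupied posts of the rack, turned at random.
- vane_disc: Sling disc: same plate, hub and axes, with two upright vanes 18 mm high from the underside near the rim. It lies on the other occupied post and stays there.
- disc_rack: Disc rack: flat wooden board 104 (its x) x 354 (its y) mm, top 12 mm above the table, fixed; three upright round steel posts in a row along its y, at y = -118, 0 and +118 mm, each 10 mm thick with a round top 42 mm above the board. Origin: centre of the underside, on the table.
- free_post (a point): Foot of the empty post, the one at the rack's -y end (nearest the cutter), on the board's top, 12 mm above the table; a disc that lies on this post has its origin here.
- small_tin: Small round metal tin, 83 mm across, 30 mm high, a bystander. Origin: centre of the underside.
- biscuit_cutter: Star-shaped biscuit cutter, 72 mm across, 23 mm high, a bystander. Origin: centre of the underside.
- measuring_cup: Small steel measuring cup with a flat handle, 64 x 122 x 27 mm, a bystander. Origin: centre of the underside.

How it is judged:
On the way, in this order (a step that is already met when the one before it is completed fails the run):
1. the slicing disc lies flat on the empty post of the rack, let go (distance between slicing_disc and free_post below 0.008 m and angle between slicing_disc's own z axis and vertical below 0.06 rad and contact force between the fingers and slicing_disc below 0.1 N), for 0.2 s.
2. the grating disc's slots mesh with the spindle's splines and it has slid down over them (horizontal distance between grating_disc and spindle_top below 0.004 m and z of grating_disc in the frame of spindle_top below -0.02 m and angle between grating_disc's own z axis and vertical below 0.08 rad), for 0.1 s.
At the end, for the whole second after the job is handed in: Grating disc meshed on the spindle (4 mm off axis, 0.06 rad tilt at most), at rest, gripped with over 2 N, seal ring held down more than 5.5 of 7 mm; slicing disc flat and untouched on the end post (within 8 mm); vane disc within 10 mm of where it lay (value of joint seal_ring above 0.0055 m and horizontal distance between grating_disc and spindle_top below 0.004 m and z of grating_disc in the frame of spindle_top below -0.0405 m and angle between each of grating_disc, slicing_disc's own z axis and vertical below 0.06 rad and linear speed of each of grating_disc, slicing_disc below 0.02 m/s and contact force between the fingers and grating_disc above 2 N and distance between slicing_disc and free_post below 0.008 m and contact force between the arm and slicing_disc below 0.1 N and distance of vane_disc from where it was at the start of the episode below 0.01 m); the arm keeps its last pose, push and grip.
It fails at once if the vane disc is moved by more than 15 mm (distance of vane_disc from where it was at the start of the episode above 0.015 m).
It fails at once if the tin is moved by more than 20 mm (distance of small_tin from where it was at the start of the episode above 0.02 m).
It fails at once if the biscuit cutter is moved by more than 20 mm (distance of biscuit_cutter from where it was at the start of the episode above 0.02 m).
It fails at once if the measuring cup is moved by more than 20 mm (distance of measuring_cup from where it was at the start of the episode above 0.02 m).
It also fails if it takes over 58 s, if anything falls off the work surface, if the arm or the gripper's body presses on something with over 40 N, if the wrist force passes 120 N, or if a joint passes its speed limit or range.

ROBOT

A 6-joint arm with a two-finger parallel gripper is mounted at the origin on a cart in front of the work surface, level with it; the furniture and walls round the work are solid. World frame = base frame: x ahead of the robot, y to its left, z up, the work surface at z = 0. Lengths are in m, angles in rad, forces in N, time in s.
With the tool pointing down it reaches from about 0.15 to 0.775 m from the base axis. Payload 6.1 kg.
Tool frame: the origin (TCP) lies midway between the tips of the shut fingers; the grasp point (between the pads) lies robot.tcp_to_grasp behind it (robot.tcp_to_grasp is the distance from the TCP to the grasp point, in m); z points along the fingers, y is the line along which they close (so a half turn about z gives the same grasp; the last joint's range is limited). The gripper opens to 85 mm and grips with 20 to 120 N. Pads are 22 mm wide; open, the fingers measure 114 mm over their backs; the gripper's body (76 mm by 85 mm) begins 54 mm behind the grasp point. The pads swing forward as they close: fully open they stand 13 mm farther back than shut.
Start: joints at [1.162, 0.126, -0.04, 1.405, 0, 1.571], TCP at [0.209, 0.482, 0.231] pointing down, gripper open.
Joint ranges: [-2.72, 2.72], [-0.95, 1.95], [-1.27, 1.35], [-1.78, 2.02], [-1.46, 1.47], [-3.14, 3.14]. Speed limits (rad/s): [2.39, 2.39, 3.01, 3.14, 3.14, 3.14].

INTERFACE

Orientations are given as a rotation vector (axis times angle).
In Python, from cell import robot gives the robot as it stands.
- The arm moves only by the tool apply_moves, never from a script. Its argument "steps" is a list of rows, each a list of 3 entries, a list of its own where there are three numbers: the turn, a rotation vector about the tool's x, y, z in degrees, then the shift along the tool's x, y, z in m, then the closure, from 0 (fully open) to 1 (shut). In form: [[[ax, ay, az], [dx, dy, dz], jaw], ...]. A call has 1 to 10 rows; each row shifts and turns the commanded pose from where the row before left it, along the tool's axes as they then stand; what a row does not reach is not made up. A row lasts 1/12 s, in which the tool goes at most 41.7 mm and 7.16 degrees, less where a joint would pass 70% of its speed; a pose out of reach is approached as far as the arm can. A call with a gripper value outside its range is refused whole. The fingers move at their own pace and stop on an object; "squeeze" is the grip in N (left out, the last holds). Time passes only in rows, so rows that do not move let the fingers close. It gives the time, the measured TCP pose, the force, the opening and the grip force at its end, in the units of the state.
- robot.sense(): the state, without advancing time (a new reading comes with each control period).
- robot.capture(name): name is "scene" or "top" or "wrist"; returns a dict with "pixels" (420x560x3 uint8, red, green, blue), "range_z" (420x560 float32, m along the optical axis (not along the pixel's ray), 0 where there is no reading), "K" (3x3 intrinsics, pixels), "D" ([k1, k2, p1, p2, k3] as OpenCV has them; the pictures are not rectified), "extrinsics" (4x4, takes a point from camera to world coordinates). Camera axes: x right, y up, looking along -z (the intrinsics and any distortion apply to the point x, -y, -z); pixel columns grow to the right and rows downward; lengths in m; the calibration is good to about 2 mm. A picture is of the moment at which its call begins.
- robot.close_job(): hands the job in; it is judged then, once.
The state is a dict: "time": time; "joints": joint angles; "joint_velocities": joint speeds; "joint_torque": joint torques, N m; "eef_pos": TCP position; "tool_rot": TCP orientation; "force": force on the tool from outside, world axes, zero at the start; "torque": the same for the moment, N m; "finger_gap": finger opening in m; "grasp_force": force on a finger pad.
Only numpy, scipy, OpenCV 4.12 (cv2) and the standard library are available. Lean on these libraries where they do the work, as an engineer would, in place of code of your own. Each camera call takes 0.05 s, during which the arm holds its last target. There are 200 camera calls.

## Working session

There is one attempt and no reset: what is moved stays moved. The work goes in short steps, Python scripts to look and compute and a tool call to move; the robot and the scene stay as the last step left them, time stands still between calls to the robot, and variables do not carry over. Pictures are saved under pics/ and viewed, at most 10 in all, crops included, and the job is handed in when it is done.

Besides the shell and the picture viewer there is one more tool, called after "Request:" by a JSON object that holds its "method" and its "body". apply_moves: Moves the arm, as the interface text tells. Its arguments: {"type":"object","properties":{"steps":{"type":"array","items":{"type":"array"}},"squeeze":{"type":"number"}},"required":["steps"]}

```bash
ls; mkdir -p pics
python3 - <<'E'
from cell import robot
import cv2,numpy as np
print(robot.sense(), robot.tcp_to_grasp)
for n in ["scene","top"]:
    c=robot.capture(n); cv2.imwrite(f"pics/{n}0.png",c["pixels"][:,:,::-1]); np.savez(f"{n}0.npz",**c)
    print(n,c["K"],c["D"],c["extrinsics"])
E
```

```text
pics
{'time': 0.0, 'joints': array([ 1.16200229e+00,  1.26375568e-01, -4.06348422e-02,  1.40541591e+00,
        2.22953054e-06,  1.57079187e+00]), 'joint_velocities': array([-0.0012197 ,  0.00112538,  0.00168654,  0.00062191,  0.00097353,
        0.00322022]), 'joint_torque': array([ 1.04307841e-03, -4.35915649e+01,  3.52923703e+01,  1.73771137e-02,
        6.88030795e-06, -1.03408243e-05]), 'eef_pos': array([0.20851859, 0.48134853, 0.23051853]), 'tool_rot': array([-6.37595677e-01, -3.07587019e+00,  2.50611647e-03]), 'force': array([ 0.06934513,  0.0798627 , -0.04689545]), 'torque': array([-0.01943623, -0.00639065,  0.00665791]), 'grasp_force': 0.0, 'finger_gap': 0.08524769587143416} 0.0187
scene [[451.22685312   0.         275.15409773]
 [  0.         451.22685312 205.61825975]
 [  0.           0.           1.        ]] [-0.01240166  0.          0.          0.          0.        ] [[ 0.64646376  0.45461615 -0.6127061  -0.31613041]
 [-0.76275665  0.36728431 -0.5322636  -0.76666192]
 [-0.01693829  0.81143477  0.58419749  0.88431671]
 [ 0.          0.          0.          1.        ]]
top [[500.59989921   0.         278.67854821]
 [  0.         500.59989921 214.46439385]
 [  0.           0.           1.        ]] [-0.07197008  0.          0.          0.          0.        ] [[ 0.00284823  0.99589954 -0.09042115  0.34483879]
 [-0.99997626  0.00226919 -0.00650597 -0.05393124]
 [-0.00627411  0.09043753  0.99588237  1.71837738]
 [ 0.          0.          0.          1.        ]]
```

View pics/top0.png

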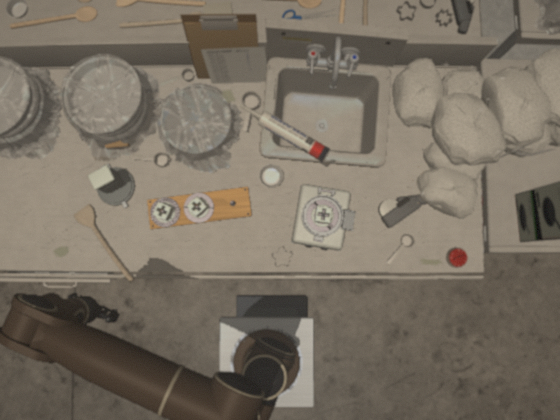

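View pics/scene0.png

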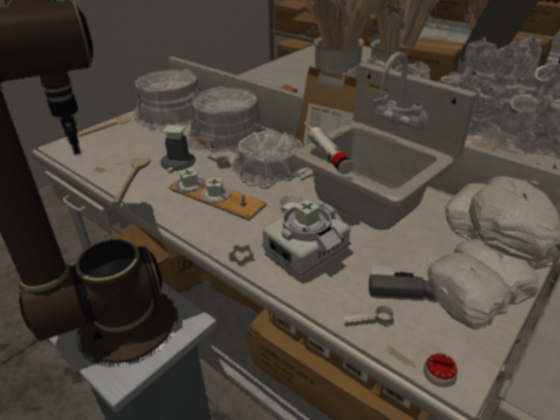

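```bash
cat > h.py <<'E'
import cv2,numpy as np
from scipy.spatial.transform import Rotation as R
def cloud(c):
    h,w=c["range_z"].shape
    u,v=np.meshgrid(np.arange(w),np.arange(h))
    p=cv2.undistortPoints(np.stack([u,v],-1).reshape(-1,1,2).astype(float),c["K"],c["D"]).reshape(h,w,2)
    z=c["range_z"].astype(float)
    P=np.stack([p[...,0]*z,-p[...,1]*z,-z],-1)
    E=c["extrinsics"]
    W=P@E[:3,:3].T+E[:3,3]; W[z<=0]=np.nan
    return W
def pix(c,u,v,h):
    "world point where ray of pixel meets z=h"
    p=cv2.undistortPoints(np.array([[[u,v]]],float),c["K"],c["D"]).ravel()
    E=c["extrinsics"]; d=E[:3,:3]@np.array([p[0],-p[1],-1]); o=E[:3,3]
    return o+d*(h-o[2])/d[2]
E
python3 - <<'E'
import numpy as np; from h import *
c=np.load("top0.npz"); W=cloud(c)
for n,u,v in [("vd",165,211),("d2",199,206),("post",233,203),("cut",323,215),("rackA",150,220),("rackB",249,205),("tab",300,260),("tin",271,176),("cup",404,240),("star",282,257)]:
    print(n,W[v,u].round(3))
for n,u,v,h in [("d1",164,211,.062),("d2",198,206,.062),("post",233,203,.05),("cut",323,215,.168)]: print(n,pix(c,u,v,h).round(3))
import cv2
im=cv2.imread("pics/top0.png")[170:260,140:360]; cv2.imwrite("pics/topc.png",cv2.resize(im,None,fx=3.6,fy=3.6,interpolation=cv2.INTER_CUBIC))
E
```

```text
vd [0.508 0.343 0.037]
d2 [0.523 0.223 0.063]
post [0.537 0.113 0.026]
cut [ 0.486 -0.183  0.149]
rackA [0.479 0.399 0.015]
rackB [0.532 0.059 0.01 ]
tab [ 0.345 -0.116 -0.004]
tin [ 0.634 -0.016  0.003]
cup [ 0.414 -0.475 -0.005]
star [ 0.355 -0.054 -0.008]
d1 [0.506 0.34  0.062]
d2 [0.523 0.226 0.062]
post [0.535 0.11  0.05 ]
cut [ 0.484 -0.182  0.168]
```

View pics/topc.png

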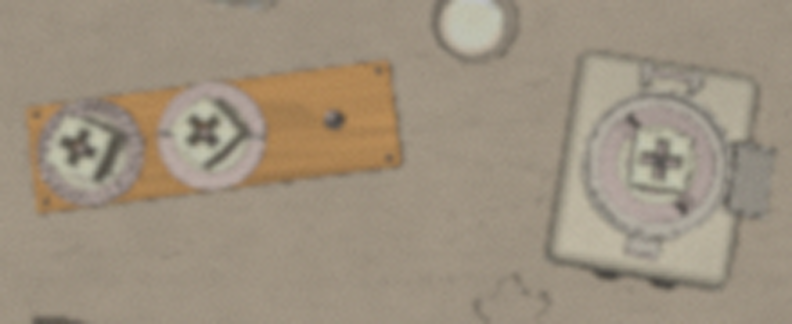

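```bash
cat >> h.py <<'E'
def plan(s,pos,yaw=None):
    """shift (tool axes) and turn (tool z deg, done after shift... shift in present axes) to reach pos and tool-x yaw, tool down"""
    r=R.from_rotvec(s["tool_rot"]); d=r.inv().apply(np.array(pos)-s["eef_pos"])
    M=r.as_matrix(); y0=np.degrees(np.arctan2(M[1,0],M[0,0]))
    out=dict(shift=d.round(4),yaw=y0.round(2),tilt=M[:,2].round(4),rows=np.ceil(np.linalg.norm(d)/.0417))
    if yaw is not None:
        t=R.from_euler("z",yaw,degrees=True)*R.from_euler("x",180,degrees=True)
        rv=(r.inv()*t).as_rotvec(degrees=True); out["turn"]=rv.round(2); out["after_turn_shift"]=t.inv().apply(np.array(pos)-s["eef_pos"]).round(4)
    return out
E
python3 - <<'E'
from cell import robot; from h import *
c=robot.capture("wrist"); s=robot.sense(); print(c["K"]); r=R.from_rotvec(s["tool_rot"])
E=c["extrinsics"]; print(r.inv().apply(E[:3,3]-s["eef_pos"]), (r.inv()*R.from_matrix(E[:3,:3])).as_matrix().round(3))
print(r.as_matrix().round(3))
print(plan(s,[.42,.25,.36]), plan(s,[.45,-.18,.40],90))
E
```

```text
[[349.75436948   0.         285.30208855]
 [  0.         349.75436948 210.94763152]
 [  0.           0.           1.        ]]
[ 0.07647567 -0.00129741 -0.14263868] [[ 0.001  0.954  0.301]
 [ 1.    -0.001  0.   ]
 [ 0.001  0.301 -0.954]]
[[-0.918  0.398 -0.   ]
 [ 0.398  0.918 -0.001]
 [-0.    -0.001 -1.   ]]
{'shift': array([-0.286 , -0.1285, -0.1291]), 'yaw': np.float64(156.58), 'tilt': array([-5.0e-04, -1.1e-03, -1.0e+00]), 'rows': np.float64(9.0)} {'shift': array([-0.4845, -0.5112, -0.1687]), 'yaw': np.float64(156.58), 'tilt': array([-5.0e-04, -1.1e-03, -1.0e+00]), 'rows': np.float64(18.0), 'turn': array([-6.000e-02,  4.000e-02,  6.658e+01]), 'after_turn_shift': array([-0.6614,  0.2414, -0.1693])}
```

Request:
{"method": "apply_moves", "body": {"steps": [[[0, 0, 0], [-0.038, -0.0113, -0.007], 0], [[0, 0, 0], [-0.038, -0.0113, -0.007], 0], [[0, 0, 0], [-0.038, -0.0113, -0.007], 0], [[0, 0, 0], [-0.038, -0.0113, -0.007], 0], [[0, 0, 0], [-0.038, -0.0113, -0.007], 0], [[0, 0, 0], [-0.038, -0.0113, -0.007], 0], [[0, 0, 0], [-0.038, -0.0113, -0.007], 0], [[0, 0, 0], [-0.038, -0.0113, -0.007], 0], [[0, 0, 0], [-0.038, -0.0113, -0.007], 0], [[0, 0, 0], [-0.038, -0.0113, -0.007], 0]]}}

```text
time: 0.98
eef_pos: [0.5136, 0.2253, 0.3015]
tool_rot: [-0.638, -3.076, 0.0]
force: [0.1, 0.7, 0.2]
finger_gap: 0.0854
grasp_force: 0.0
```

Run:
```python
from cell import robot; from h import *
c=robot.capture("wrist"); s=robot.sense(); np.savez("w1.npz",**c); cv2.imwrite("pics/w1.png",c["pixels"][:,:,::-1])
print(s["eef_pos"],s["joints"].round(2),s["time"],plan(s,[.486,-.182,.30],60))
```

```text
[0.51837461 0.22127508 0.30163461] [ 0.41  0.21  0.22  1.58 -0.    0.82] 1.0333 {'shift': array([-0.1325, -0.3822,  0.0027]), 'yaw': np.float64(156.29), 'tilt': array([ 0.0031, -0.003 , -1.    ]), 'rows': np.float64(10.0), 'turn': array([ 0.13,  0.24, 96.29]), 'after_turn_shift': array([-0.3654,  0.1736,  0.0016])}
```

View pics/w1.png

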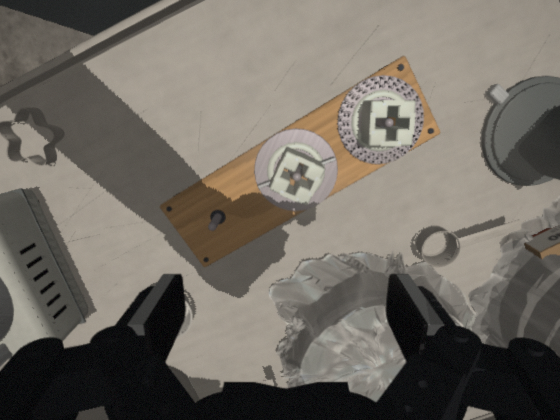

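```bash
cat >> h.py <<'E'
def hub(c,xy,zt,r=.045,tol=.006):
    W=cloud(c); g=(np.hypot(W[...,0]-xy[0],W[...,1]-xy[1])<r)&(abs(W[...,2]-zt)<tol)
    P=W[g]; b=cv2.minAreaRect((P[:,:2]*1000).astype(np.float32))
    return b, np.median(P[:,2]), len(P)
E
python3 - <<'E'
import numpy as np; from h import *
c=np.load("w1.npz"); W=cloud(c)
for xy in [(.506,.34),(.523,.226)]: print(hub(c,xy,.062))
g=(np.hypot(W[...,0]-.535,W[...,1]-.11)<.03)&(W[...,2]>.045); P=W[g]; print("post",P.mean(0),P.max(0),len(P))
v,u=np.where(g); print(u.mean(),v.mean())
# rack board by color/height
g=(abs(W[...,2]-.012)<.005)&(np.abs(W[...,0]-.52)<.12)&(np.abs(W[...,1]-.225)<.25)
px=c["pixels"].astype(int); g&=(px[...,0]-px[...,2]>50)
b=cv2.minAreaRect((W[g][:,:2]*1000).astype(np.float32)); print("rack",b,np.median(W[g][:,2]))
for n,u,v,h in [("grat bore",390,122,.062),("vane",297,178,.062),("posttop",217,218,.054)]: print(n,pix(c,u,v,h).round(4))
E
```

```text
(((508.5805969238281, 349.6036682128906), (49.15285873413086, 48.16453552246094), 67.06285858154297), np.float64(0.061853869274719364), 1575)
(((523.7815551757812, 233.4146728515625), (48.10625076293945, 48.522926330566406), 42.24160385131836), np.float64(0.061800391791297704), 1323)
post [0.53842525 0.11780514 0.05137127] [0.54362204 0.12125158 0.05510179] 63
212.15873015873015 225.28571428571428
rack ((519.5819091796875, 266.7058410644531), (102.91221618652344, 285.5609436035156), 7.744067668914795) 0.012094324497579939
grat bore [0.5065 0.3485 0.062 ]
vane [0.5234 0.2337 0.062 ]
posttop [0.5319 0.1281 0.054 ]
```

Request:
{"method": "apply_moves", "body": {"steps": [[[0, 0, 0], [-0.0133, -0.038, 0], 0], [[0, 0, 0], [-0.0133, -0.038, 0], 0], [[0, 0, 0], [-0.0133, -0.038, 0], 0], [[0, 0, 0], [-0.0133, -0.038, 0], 0], [[0, 0, 0], [-0.0133, -0.038, 0], 0], [[0, 0, 0], [-0.0133, -0.038, 0], 0], [[0, 0, 0], [-0.0133, -0.038, 0], 0], [[0, 0, 0], [-0.0133, -0.038, 0], 0], [[0, 0, 0], [-0.0133, -0.038, 0], 0], [[0, 0, 0], [-0.0133, -0.038, 0], 0]]}}

```text
time: 1.87
eef_pos: [0.4827, -0.1764, 0.3012]
tool_rot: [-0.638, -3.076, -0.0]
force: [0.8, 1.0, 0.2]
finger_gap: 0.0855
grasp_force: 0.0
```

Run:
```python
from cell import robot; from h import *
c=robot.capture("wrist"); s=robot.sense(); np.savez("w2.npz",**c); cv2.imwrite("pics/w2.png",c["pixels"][:,:,::-1])
print(s["eef_pos"],s["joints"].round(2),s["time"])
print(hub(c,(.486,-.182),.168)); print(plan(s,[.486,-.182,.30]))
```

```text
[ 0.48219901 -0.18256452  0.30052832] [-0.36  0.12  0.1   1.56 -0.    0.05] 1.9167
(((488.0633850097656, -182.62496948242188), (48.18857192993164, 48.88784408569336), 81.69044494628906), np.float64(0.16784634580309657), 2428)
{'shift': array([-0.0033,  0.002 ,  0.0005]), 'yaw': np.float64(156.26), 'tilt': array([-0.0015, -0.004 , -1.    ]), 'rows': np.float64(1.0)}
```

View pics/w2.png

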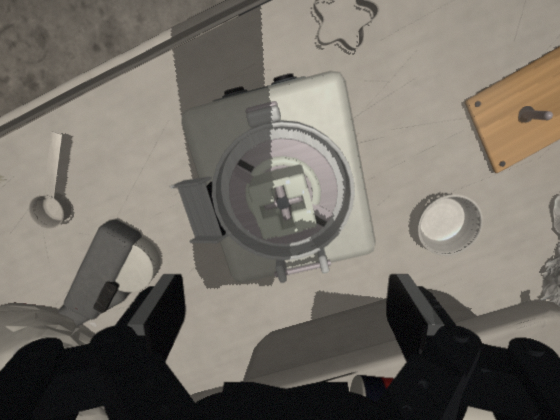

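Run:
```python
from cell import robot; from h import *
s=robot.sense()
print(s["eef_pos"],s["joints"].round(3),plan(s,[.4881,-.1826,.134],171.7))
c=np.load("w2.npz"); W=cloud(c)
g=(abs(W[...,2]-.1)<.004)&(np.hypot(W[...,0]-.488,W[...,1]+.183)<.16)
print(cv2.minAreaRect((W[g][:,:2]*1000).astype(np.float32)))
```

```text
[ 0.48219901 -0.18256452  0.30052832] [-0.359  0.119  0.104  1.556 -0.004  0.055] {'shift': array([-0.0054,  0.0031,  0.1665]), 'yaw': np.float64(156.26), 'tilt': array([-0.0015, -0.004 , -1.    ]), 'rows': np.float64(4.0), 'turn': array([ -0.25,  -0.02, -15.44]), 'after_turn_shift': array([-0.0058,  0.0008,  0.1665])}
((485.5992431640625, -195.1488800048828), (185.76324462890625, 189.7788543701172), 80.6391372680664)
```

Request:
{"method": "apply_moves", "body": {"steps": [[[0, 0, -5.2], [0, 0, 0.02], 0], [[0, 0, -5.2], [0, 0, 0.02], 0], [[0, 0, -5.0], [0, 0, 0.02], 0], [[0, 0, 0], [-0.005, 0, 0.02], 0], [[0, 0, 0], [0, 0, 0], 0], [[0, 0, 0], [0, 0, 0], 0], [[0, 0, 0], [0, 0, 0], 0]]}}

```text
time: 2.5
eef_pos: [0.4885, -0.1752, 0.2222]
tool_rot: [0.22, 3.133, -0.0]
force: [0.6, 0.2, 0.9]
finger_gap: 0.0855
grasp_force: 0.0
```

Run:
```python
from cell import robot; from h import *
c=robot.capture("wrist"); s=robot.sense(); 
print(s["eef_pos"],s["joints"].round(2),s["time"])
b=hub(c,(.488,-.182),.168);print(b)
print(plan(s,[b[0][0][0]/1000,b[0][0][1]/1000,.134],b[0][2]+90))
```

```text
[ 0.48882216 -0.17530693  0.22266956] [-0.34  0.11 -0.07  1.38 -0.   -0.2 ] 2.55
(((487.7608642578125, -182.65382385253906), (48.24531173706055, 48.56137466430664), 81.28473663330078), np.float64(0.16787663858119345), 4491)
{'shift': array([ 0.0002, -0.0074,  0.0887]), 'yaw': np.float64(171.97), 'tilt': array([ 1.5e-03, -5.0e-04, -1.0e+00]), 'rows': np.float64(3.0), 'turn': array([-0.02,  0.09,  0.69]), 'after_turn_shift': array([-0.0001, -0.0074,  0.0887])}
```

Request:
{"method": "apply_moves", "body": {"steps": [[[0, 0, 0.4], [0, -0.0074, 0.01], 0], [[0, 0, 0], [0, 0, 0.03], 0], [[0, 0, 0], [0, 0, 0.03], 0], [[0, 0, 0], [0, 0, 0.0185], 0], [[0, 0, 0], [0, 0, 0], 0], [[0, 0, 0], [0, 0, 0], 0]]}}

```text
time: 3.05
eef_pos: [0.4868, -0.1827, 0.1326]
tool_rot: [-0.231, -3.132, -0.0]
force: [-1.0, -0.3, 0.7]
finger_gap: 0.0853
grasp_force: 0.0
```

Request:
{"method": "apply_moves", "body": {"steps": [[[0, 0, 0], [0, 0, 0], 1], [[0, 0, 0], [0, 0, 0], 1], [[0, 0, 0], [0, 0, 0], 1], [[0, 0, 0], [0, 0, 0], 1], [[0, 0, 0], [0, 0, 0], 1], [[0, 0, 0], [0, 0, 0], 1]], "squeeze": 50}}

```text
time: 3.55
eef_pos: [0.4883, -0.1828, 0.1337]
tool_rot: [0.23, 3.131, -0.001]
force: [1.6, -0.2, 2.8]
finger_gap: 0.0473
grasp_force: 56.2
```

Run:
```python
from cell import robot; from h import *
c=robot.capture("wrist"); s=robot.sense(); 
print(s["eef_pos"],s["grasp_force"],s["force"],s["torque"],s["joints"].round(2),s["time"])
b=hub(c,(.488,-.182),.168);print(b)
cv2.imwrite("pics/w3.png",c["pixels"][:,:,::-1])
```

```text
[ 0.4882547  -0.18281405  0.13361826] 56.23913609655574 [2.66404335 0.90808881 3.03593264] [-0.002839   -0.60012889  0.00263066] [-0.36  0.13 -0.24  1.19  0.   -0.21] 3.6
(((487.7195129394531, -183.9568634033203), (75.22645568847656, 49.412418365478516), 81.63020324707031), np.float64(0.16666820724576542), 13172)
```

Request:
{"method": "apply_moves", "body": {"steps": [[[0, 0, 0], [0, 0, -0.01], 1], [[0, 0, 0], [0, 0, -0.015], 1], [[0, 0, 0], [0, 0, -0.015], 1], [[0, 0, 0], [0, 0, -0.02], 1], [[0, 0, 0], [0, 0, -0.02], 1], [[0, 0, 0], [0, 0, -0.02], 1], [[0, 0, 0], [0, 0, 0], 1], [[0, 0, 0], [0, 0, 0], 1]]}}

```text
time: 4.27
eef_pos: [0.4875, -0.1827, 0.2333]
tool_rot: [0.231, 3.132, -0.001]
force: [-0.2, -0.1, -3.2]
finger_gap: 0.0475
grasp_force: 55.9
```

Run:
```python
from cell import robot; from h import *
c=robot.capture("wrist"); s=robot.sense(); 
print(s["eef_pos"],s["grasp_force"],s["force"],s["torque"],s["finger_gap"],s["time"])
b=hub(c,s["eef_pos"][:2],s["eef_pos"][2]+.034,tol=.004);print(b)
W=cloud(c);g=np.hypot(*(W[...,:2]-s["eef_pos"][:2]).transpose(2,0,1))<.02;print(np.nanpercentile(W[g][:,2],[50,80,95]))
print(plan(s,[.539,.117,.128]))
cv2.imwrite("pics/w4.png",c["pixels"][:,:,::-1])
```

```text
[ 0.48698936 -0.18252158  0.23206297] 55.91526451986283 [ 0.62635714  0.68642618 -2.26445365] [-0.02660605  0.00866342  0.01842784] 0.04718598837887068 4.3167
(((487.13397216796875, -184.08123779296875), (75.36603546142578, 49.733154296875), 81.84710693359375), np.float64(0.2661595339416318), 12130)
[0.26631093 0.31254135 0.31682204]
{'shift': array([-0.0077,  0.3039,  0.1041]), 'yaw': np.float64(171.58), 'tilt': array([-1.1e-03,  2.0e-04, -1.0e+00]), 'rows': np.float64(8.0)}
```

View pics/w4.png

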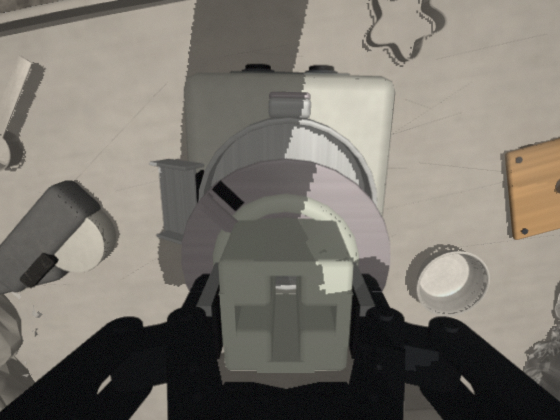

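Request:
{"method": "apply_moves", "body": {"steps": [[[0, 0, 0], [-0.001, 0.038, 0], 1], [[0, 0, 0], [-0.001, 0.038, 0], 1], [[0, 0, 0], [-0.001, 0.038, 0], 1], [[0, 0, 0], [-0.001, 0.038, 0.01], 1], [[0, 0, 0], [-0.001, 0.038, 0.01], 1], [[0, 0, 0], [-0.001, 0.038, 0.015], 1], [[0, 0, 0], [-0.001, 0.038, 0.015], 1], [[0, 0, 0], [-0.0007, 0.038, 0.01], 1], [[0, 0, 0], [0, 0, 0], 1], [[0, 0, 0], [0, 0, 0], 1]]}}

```text
time: 5.15
eef_pos: [0.5379, 0.1187, 0.1697]
tool_rot: [-0.224, -3.128, 0.003]
force: [-0.5, -0.7, -1.7]
finger_gap: 0.0472
grasp_force: 55.6
```

Run:
```python
from cell import robot; from h import *
c=robot.capture("scene"); np.savez("s2.npz",**c); s=robot.sense(); 
print(s["eef_pos"],s["grasp_force"],s["time"])
print(plan(s,[.539,.117,.0285]))
c=np.load("w2.npz"); W=cloud(c)
g=(np.hypot(W[...,0]-.538,W[...,1]-.117)<.03)&(W[...,2]>.045); P=W[g]; print("post w2",P.mean(0),P.min(0),P.max(0),len(P))
c=np.load("top0.npz"); W=cloud(c)
for xy in [(.5085,.3495),(.5237,.2334),(.488,-.183)]: print(hub(c,xy,.062 if xy[1]>0 else .168,tol=.01))
```

```text
[0.53822772 0.11749364 0.17067859] 55.613936099689454 5.2
{'shift': array([-1.400e-03, -1.000e-04,  1.422e-01]), 'yaw': np.float64(171.69), 'tilt': array([-0.0039, -0.0013, -1.    ]), 'rows': np.float64(4.0)}
post w2 [0.53834959 0.11399065 0.05080472] [0.53413742 0.11038251 0.04511512] [0.54428371 0.11991614 0.05566858] 92
(((507.66326904296875, 348.3487548828125), (50.68337631225586, 47.85470962524414), 67.34070587158203), np.float64(0.059710071563038536), 155)
(((523.1873168945312, 233.51150512695312), (49.73948287963867, 47.62567901611328), 45.00595474243164), np.float64(0.059436672231665155), 154)
(((487.9811706542969, -182.07064819335938), (48.32763671875, 48.2326774597168), 81.94796752929688), np.float64(0.1652875146474886), 174)
```

Request:
{"method": "apply_moves", "body": {"steps": [[[0, 0, 0], [-0.001, -0.001, 0.03], 1], [[0, 0, 0], [0, 0, 0.03], 1], [[0, 0, 0], [0, 0, 0.025], 1], [[0, 0, 0], [0, 0, 0.01], 1], [[0, 0, 0], [0, 0, 0.005], 1], [[0, 0, 0], [0, 0, 0.005], 1], [[0, 0, 0], [0, 0, 0], 1]]}}

```text
time: 5.78
eef_pos: [0.5407, 0.1154, 0.0682]
tool_rot: [0.232, 3.132, 0.0]
force: [-0.3, -0.2, -1.9]
finger_gap: 0.0472
grasp_force: 55.8
```

Request:
{"method": "apply_moves", "body": {"steps": [[[0, 0, 0], [0, 0, 0.006], 1], [[0, 0, 0], [0, 0, 0.006], 1], [[0, 0, 0], [0, 0, 0.006], 1], [[0, 0, 0], [0, 0, 0.006], 1], [[0, 0, 0], [0, 0, 0.006], 1], [[0, 0, 0], [0, 0, 0.005], 1], [[0, 0, 0], [0, 0, 0.003], 1], [[0, 0, 0], [0, 0, 0], 1], [[0, 0, 0], [0, 0, 0], 1]]}}

```text
time: 6.53
eef_pos: [0.5404, 0.1159, 0.0297]
tool_rot: [-0.231, -3.133, 0.0]
force: [-0.5, 0.6, -2.4]
finger_gap: 0.0471
grasp_force: 55.9
```

Request:
{"method": "apply_moves", "body": {"steps": [[[0, 0, 0], [0, 0, 0.001], 1], [[0, 0, 0], [0, 0, 0.0007], 1], [[0, 0, 0], [0, 0, 0], 1], [[0, 0, 0], [0, 0, 0], 0.25], [[0, 0, 0], [0, 0, 0], 0.25], [[0, 0, 0], [0, 0, 0], 0.25], [[0, 0, 0], [0, 0, 0], 0.25], [[0, 0, 0], [0, 0, 0], 0.25]]}}

```text
time: 7.2
eef_pos: [0.5404, 0.1159, 0.028]
tool_rot: [-0.231, -3.133, 0.0]
force: [-0.1, 0.2, 1.1]
finger_gap: 0.0639
grasp_force: 0.0
```

Released. Lift and look.

Request:
{"method": "apply_moves", "body": {"steps": [[[0, 0, 0], [0, 0, -0.01], 0.25], [[0, 0, 0], [0, 0, -0.03], 0.25], [[0, 0, 0], [0, 0, -0.03], 0.25], [[0, 0, 0], [0, 0, -0.03], 0], [[0, 0, 0], [0, 0, -0.03], 0], [[0, 0, 0], [0, 0, 0], 0], [[0, 0, 0], [0, 0, 0], 0]]}}

```text
time: 7.78
eef_pos: [0.5417, 0.1161, 0.1608]
tool_rot: [0.23, 3.128, 0.002]
force: [-1.1, 0.3, -0.9]
finger_gap: 0.0854
grasp_force: 0.0
```

Run:
```python
from cell import robot; from h import *
c=robot.capture("wrist"); s=robot.sense(); np.savez("w5.npz",**c); cv2.imwrite("pics/w5.png",c["pixels"][:,:,::-1])
print(s["eef_pos"],s["joints"].round(2),s["time"])
for xy in [(.5085,.3495),(.5237,.2334),(.539,.116)]:
  b=hub(c,xy,.062);print(b)
  W=cloud(c); g=(np.hypot(W[...,0]-xy[0],W[...,1]-xy[1])<.02)&(abs(W[...,2]-.062)<.006);P=W[g]
  print(np.linalg.lstsq(np.c_[P[:,:2],np.ones(len(P))],P[:,2],rcond=None)[0])
print(plan(s,[.5085,.349,.15],157.1))
```

```text
[0.54070985 0.11593553 0.15897347] [ 0.21  0.19 -0.13  1.26 -0.    0.36] 7.8333
(((0.0, 0.0), (0.0, 0.0), 0.0), np.float64(nan), 0)
[0. 0. 0.]
(((524.0691528320312, 233.07443237304688), (49.558135986328125, 48.51276397705078), 43.048824310302734), np.float64(0.06181648820369516), 3626)
[-0.00982935 -0.02749662  0.07290914]
(((539.6845092773438, 114.837890625), (47.993839263916016, 48.143089294433594), 81.80329895019531), np.float64(0.0618513957421111), 3153)
[-0.02391364  0.00465328  0.07381355]
{'shift': array([0.066 , 0.2258, 0.009 ]), 'yaw': np.float64(171.58), 'tilt': array([ 1.7e-03,  3.0e-04, -1.0e+00]), 'rows': np.float64(6.0), 'turn': array([ 0.04,  0.09, 14.48]), 'after_turn_shift': array([0.1204, 0.2022, 0.009 ])}
  return _methods._mean(a, axis=axis, dtype=dtype,
  ret = ret.dtype.type(ret / rcount)
```

View pics/w5.png

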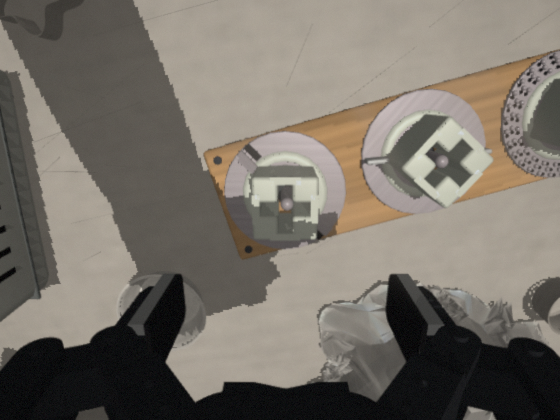

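Request:
{"method": "apply_moves", "body": {"steps": [[[0, 0, 7], [0, 0, 0], 0], [[0, 0, 7], [0, 0, 0], 0], [[0, 0, 0.5], [0.02, 0.0337, 0], 0], [[0, 0, 0], [0.02, 0.0337, 0], 0], [[0, 0, 0], [0.02, 0.0337, 0], 0], [[0, 0, 0], [0.02, 0.0337, 0], 0], [[0, 0, 0], [0.02, 0.0337, 0], 0], [[0, 0, 0], [0.02, 0.0337, 0], 0], [[0, 0, 0], [0, 0, 0], 0], [[0, 0, 0], [0, 0, 0], 0]]}}

```text
time: 8.67
eef_pos: [0.5068, 0.3503, 0.1559]
tool_rot: [-0.618, -3.078, 0.004]
force: [0.6, 0.4, 0.5]
finger_gap: 0.0854
grasp_force: 0.0
```

Run:
```python
from cell import robot; from h import *
c=robot.capture("wrist"); s=robot.sense(); 
print(s["eef_pos"],s["joints"].round(2),s["time"])
b=hub(c,(.5085,.3495),.062);print(b)
print(plan(s,[b[0][0][0]/1000,b[0][0][1]/1000,.030],b[0][2]+90))
```

```text
[0.50720289 0.34891094 0.1562752 ] [ 0.6   0.31  0.03  1.29 -0.    1.  ] 8.7167
(((508.2701110839844, 350.413330078125), (48.03681182861328, 48.703895568847656), 67.44690704345703), np.float64(0.06185365797082232), 3276)
{'shift': array([-0.0006,  0.0022,  0.1263]), 'yaw': np.float64(157.18), 'tilt': array([-0.0025, -0.0022, -1.    ]), 'rows': np.float64(4.0), 'turn': array([-0.17, -0.08, -0.27]), 'after_turn_shift': array([-0.0004,  0.0018,  0.1263])}
```

Request:
{"method": "apply_moves", "body": {"steps": [[[0, 0, -0.2], [-0.0004, 0.0016, 0.03], 0], [[0, 0, 0], [0, 0, 0.035], 0], [[0, 0, 0], [0, 0, 0.035], 0], [[0, 0, 0], [0, 0, 0.026], 0], [[0, 0, 0], [0, 0, 0], 0], [[0, 0, 0], [0, 0, 0], 0]]}}

```text
time: 9.22
eef_pos: [0.5083, 0.3478, 0.0308]
tool_rot: [-0.621, -3.077, 0.005]
force: [0.3, 0.2, 0.1]
finger_gap: 0.0852
grasp_force: 0.0
```

Request:
{"method": "apply_moves", "body": {"steps": [[[0, 0, 0], [0, 0, 0], 1], [[0, 0, 0], [0, 0, 0], 1], [[0, 0, 0], [0, 0, 0], 1], [[0, 0, 0], [0, 0, 0], 1], [[0, 0, 0], [0, 0, 0], 1], [[0, 0, 0], [0, 0, 0], 1]], "squeeze": 70}}

```text
time: 9.72
eef_pos: [0.5106, 0.3509, 0.0346]
tool_rot: [0.618, 3.077, 0.004]
force: [1.4, -0.2, 6.6]
finger_gap: 0.0468
grasp_force: 73.9
```

Request:
{"method": "apply_moves", "body": {"steps": [[[0, 0, 0], [0, 0, -0.01], 1], [[0, 0, 0], [0, 0, -0.01], 1], [[0, 0, 0], [0, 0, -0.02], 1], [[0, 0, 0], [0, 0, -0.02], 1], [[0, 0, 0], [0, 0, -0.03], 1], [[0, 0, 0], [0, 0, -0.03], 1], [[0, 0, 0], [0, 0, -0.03], 1], [[0, 0, 0], [0, 0, -0.03], 1], [[0, 0, 0], [0, 0, -0.02], 1], [[0, 0, 0], [0, 0, 0], 1]]}}

```text
time: 10.55
eef_pos: [0.5105, 0.3511, 0.2384]
tool_rot: [0.618, 3.074, 0.01]
force: [-0.1, 0.0, -2.3]
finger_gap: 0.0467
grasp_force: 73.0
```

Run:
```python
from cell import robot; from h import *
c=robot.capture("wrist"); s=robot.sense(); 
print(s["eef_pos"],s["grasp_force"],s["force"],s["finger_gap"],s["time"])
W=cloud(c); e=s["eef_pos"]; r=R.from_rotvec(s["tool_rot"])
T=r.inv().apply((W-e).reshape(-1,3)).reshape(W.shape)   # tool frame
g=(abs(T[...,2]+.033)<.006)&(abs(T[...,0])<.04)&(abs(T[...,1])<.022); px=c["pixels"].astype(int)
P=T[g]; print("hub in tool frame x",np.percentile(P[:,0],[1,50,99]),"z",np.median(P[:,2]))
print(plan(s,[.539,.117,.235]), plan(s,[.4879,-.1827,.235],171.6))
```

```text
[0.51007923 0.35078403 0.23543912] 72.96374067664146 [ 0.35088054  0.07345501 -3.63261361] 0.04697834276284843 10.6
hub in tool frame x [-0.02169615  0.00836218  0.02570403] z -0.030300559165383545
{'shift': array([-1.170e-01, -2.045e-01, -2.000e-04]), 'yaw': np.float64(157.29), 'tilt': array([ 0.0044,  0.0031, -1.    ]), 'rows': np.float64(6.0)} {'shift': array([-0.1855, -0.5007, -0.0013]), 'yaw': np.float64(157.29), 'tilt': array([ 0.0044,  0.0031, -1.    ]), 'rows': np.float64(13.0), 'turn': array([  0.24,   0.2 , -14.31]), 'after_turn_shift': array([-5.60e-02, -5.31e-01,  4.00e-04])}
```

Request:
{"method": "apply_moves", "body": {"steps": [[[0, 0, -7.1], [0, 0, 0], 1], [[0, 0, -7.1], [0, 0, 0], 1], [[0, 0, 0], [-0.004, -0.04, 0], 1], [[0, 0, 0], [-0.004, -0.04, 0], 1], [[0, 0, 0], [-0.004, -0.04, 0], 1], [[0, 0, 0], [-0.004, -0.04, 0], 1], [[0, 0, 0], [-0.004, -0.04, 0], 1], [[0, 0, 0], [-0.004, -0.04, 0], 1], [[0, 0, 0], [-0.004, -0.04, 0], 1], [[0, 0, 0], [-0.004, -0.04, 0], 1]]}}

```text
time: 11.43
eef_pos: [0.492, 0.0271, 0.2306]
tool_rot: [-0.233, -3.131, 0.001]
force: [1.3, -0.3, -3.0]
finger_gap: 0.0466
grasp_force: 73.1
```

Request:
{"method": "apply_moves", "body": {"steps": [[[0, 0, 0], [-0.004, -0.04, 0], 1], [[0, 0, 0], [-0.0035, -0.04, 0], 1], [[0, 0, 0], [0, -0.02, 0], 1], [[0, 0, 0], [0, 0, 0], 1], [[0, 0, 0], [0, 0, 0], 1], [[0, 0, 0], [0, 0, 0], 1]]}}

```text
time: 11.93
eef_pos: [0.4855, -0.0708, 0.2311]
tool_rot: [-0.234, -3.131, -0.001]
force: [-0.4, 1.1, -1.7]
finger_gap: 0.0468
grasp_force: 73.2
```

Run:
```python
from cell import robot; from h import *
c=robot.capture("wrist"); s=robot.sense(); np.savez("w6.npz",**c); cv2.imwrite("pics/w6.png",c["pixels"][:,:,::-1])
print(s["eef_pos"],s["joints"].round(2),s["time"],s["tool_rot"])
W=cloud(c); g=(np.hypot(W[...,0]-.488,W[...,1]+.183)<.03)&(W[...,2]>.14)&(W[...,2]<.16); v,u=np.where(g); print(len(u),u.mean() if len(u) else 0,v.mean() if len(v) else 0)
P=W[g]; print(P.mean(0),P.min(0),P.max(0))
print(plan(s,[.4879,-.1827,.22],171.6))
```

```text
[ 0.48568408 -0.0704221   0.23126516] [-0.14  0.06 -0.11  1.4   0.    0.  ] 11.9833 [-2.32199726e-01 -3.13153467e+00 -6.31529041e-04]
1393 131.62455132806892 243.1859296482412
[ 0.48644702 -0.18034666  0.15037757] [ 0.47059629 -0.19948656  0.14002459] [ 0.50590193 -0.16464662  0.15580635]
{'shift': array([-0.0188, -0.1107,  0.0112]), 'yaw': np.float64(171.52), 'tilt': array([-1.4e-03,  5.0e-04, -1.0e+00]), 'rows': np.float64(3.0), 'turn': array([ 0.02, -0.09, -0.08]), 'after_turn_shift': array([-0.0186, -0.1107,  0.0113])}
```

View pics/w6.png

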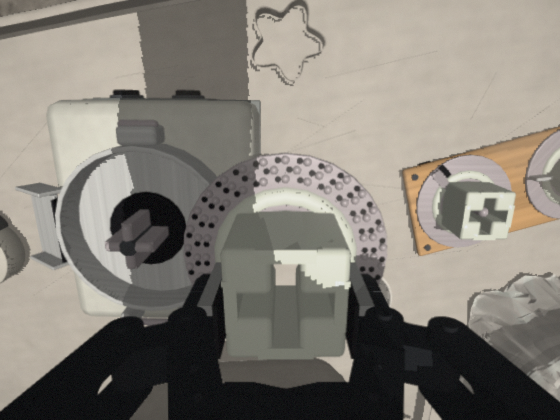

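Run:
```python
import numpy as np; from h import *
from scipy.optimize import least_squares
c=np.load("w6.npz"); W=cloud(c)
g=(np.hypot(W[...,0]-.488,W[...,1]+.183)<.025)&(W[...,2]>.1515)&(W[...,2]<.158); P=W[g][:,:2]; 
print(len(P),np.percentile(W[g][:,2],[50,95]))
def f(p):
    a=p[2]; d=P-p[:2]; x=d@[np.cos(a),np.sin(a)]; y=d@[-np.sin(a),np.cos(a)]
    return np.minimum(abs(x),abs(y))*1000
best=min((least_squares(f,[.488,-.183,np.radians(a)],x_scale=[1e-3,1e-3,.05],loss="soft_l1") for a in (-20,-8,0,10)),key=lambda r:r.cost)
a=best.x[2]; print(best.x[:2],np.degrees(a),np.abs(f(best.x)).mean())
d=P-best.x[:2]; x=d@[np.cos(a),np.sin(a)]; y=d@[-np.sin(a),np.cos(a)]; print(x.min(),x.max(),y.min(),y.max())
s_rot=R.from_rotvec([-2.32199726e-01,-3.13153467e+00,-6.31529041e-04]); e=np.array([.48568408,-.0704221,.23126516])
T=s_rot.inv().apply((W-e).reshape(-1,3)).reshape(W.shape)
g=(abs(T[...,2]+.0303)<.004)&(abs(T[...,0])<.035)&(abs(T[...,1])<.024)
v,u=np.where(g); print(u.min(),u.max(),v.min(),v.max()); P=T[g]
for lo in np.arange(-.02,.02,.008):
    q=P[(P[:,1]>lo)&(P[:,1]<lo+.008)]; print(q[:,0].min().round(4),q[:,0].max().round(4),np.median(q[:,2]).round(4))
A=np.c_[P[:,:2],np.ones(len(P))]; print("tilt",np.linalg.lstsq(A,P[:,2],rcond=None)[0])
```

```text
792 [0.15367935 0.15490088]
[ 0.48748967 -0.18173541] -9.174956360510388 1.5922355897910672
-0.01659082963391357 0.017149880619300513 -0.01763157439554015 0.016114825018910137
224 357 247 359
-0.0221 0.0268 -0.0273
-0.0223 0.0266 -0.0272
-0.022 0.0269 -0.0273
-0.0221 0.0267 -0.0272
-0.0212 0.0261 -0.0273
tilt [-0.00037949 -0.00810896 -0.02740594]
```

Run:
```python
from cell import robot; from h import *
s=robot.sense(); print(plan(s,[.49,-.1824,.20],171.1))
```

```text
{'shift': array([-0.0208, -0.1101,  0.0312]), 'yaw': np.float64(171.52), 'tilt': array([-1.4e-03,  5.0e-04, -1.0e+00]), 'rows': np.float64(3.0), 'turn': array([ 0.02, -0.09,  0.42]), 'after_turn_shift': array([-0.0216, -0.11  ,  0.0313])}
```

Request:
{"method": "apply_moves", "body": {"steps": [[[0, 0, 0.4], [0, 0, 0], 1], [[0, 0, 0], [-0.0066, -0.035, 0], 1], [[0, 0, 0], [-0.007, -0.035, 0], 1], [[0, 0, 0], [-0.008, -0.04, 0], 1], [[0, 0, 0], [0, 0, 0.015], 1], [[0, 0, 0], [0, 0, 0.016], 1], [[0, 0, 0], [0, 0, 0], 1], [[0, 0, 0], [0, 0, 0], 1], [[0, 0, 0], [0, 0, 0], 1]]}}

```text
time: 12.73
eef_pos: [0.4907, -0.1823, 0.2018]
tool_rot: [0.242, 3.132, -0.0]
force: [-0.0, 0.1, -1.4]
finger_gap: 0.0469
grasp_force: 73.5
```

Run:
```python
from cell import robot; from h import *
s=robot.sense(); print(s["eef_pos"],s["force"],plan(s,[.49,-.1824,.179],171.1))
```

```text
[ 0.49070494 -0.1822896   0.20176927] [-0.02671538  0.13075942 -1.41934187] {'shift': array([ 0.0007, -0.0002,  0.0228]), 'yaw': np.float64(171.16), 'tilt': array([ 4.e-04, -1.e-04, -1.e+00]), 'rows': np.float64(1.0), 'turn': array([0.  , 0.02, 0.06]), 'after_turn_shift': array([ 0.0007, -0.0002,  0.0228])}
```

Request:
{"method": "apply_moves", "body": {"steps": [[[0, 0, 0], [0.0007, 0, 0.012], 1], [[0, 0, 0], [0, 0, 0.008], 1], [[0, 0, 0], [0, 0, 0.004], 1], [[0, 0, 0], [0, 0, 0.003], 1], [[0, 0, 0], [0, 0, 0.003], 1], [[0, 0, 0], [0, 0, 0], 1]]}}

```text
time: 13.23
eef_pos: [0.4896, -0.1829, 0.1708]
tool_rot: [-0.244, -3.132, -0.0]
force: [0.6, 0.2, -2.0]
finger_gap: 0.0467
grasp_force: 73.6
```

Request:
{"method": "apply_moves", "body": {"steps": [[[0, 0, 0], [0, 0, 0.005], 1], [[0, 0, 0], [0, 0, 0.005], 1], [[0, 0, 0], [0, 0, 0.005], 1], [[0, 0, 0], [0, 0, 0.005], 1], [[0, 0, 0], [0, 0, 0.004], 1], [[0, 0, 0], [0, 0, 0.003], 1], [[0, 0, 0], [0, 0, 0], 1], [[0, 0, 0], [0, 0, 0], 1]]}}

```text
time: 13.9
eef_pos: [0.4895, -0.183, 0.1439]
tool_rot: [-0.244, -3.132, -0.0]
force: [0.1, 0.2, -1.3]
finger_gap: 0.0471
grasp_force: 73.6
```

Meshed and sliding freely. Now onto the ring and down.

Request:
{"method": "apply_moves", "body": {"steps": [[[0, 0, 0], [0, 0, 0.002], 1], [[0, 0, 0], [0, 0, 0.002], 1], [[0, 0, 0], [0, 0, 0.002], 1], [[0, 0, 0], [0, 0, 0.001], 1], [[0, 0, 0], [0, 0, 0.001], 1], [[0, 0, 0], [0, 0, 0], 1], [[0, 0, 0], [0, 0, 0], 1]], "squeeze": 90}}

```text
time: 14.48
eef_pos: [0.49, -0.1831, 0.1366]
tool_rot: [0.244, 3.131, -0.0]
force: [-0.2, 0.9, 5.1]
finger_gap: 0.0466
grasp_force: 96.3
```

Request:
{"method": "apply_moves", "body": {"steps": [[[0, 0, 0], [0, 0, 0.001], 1], [[0, 0, 0], [0, 0, 0.001], 1], [[0, 0, 0], [0, 0, 0.001], 1], [[0, 0, 0], [0, 0, 0], 1], [[0, 0, 0], [0, 0, 0], 1]]}}

```text
time: 14.9
eef_pos: [0.49, -0.1831, 0.1338]
tool_rot: [0.244, 3.131, -0.0]
force: [-0.9, 0.9, 6.2]
finger_gap: 0.0466
grasp_force: 96.9
```

Request:
{"method": "apply_moves", "body": {"steps": [[[0, 0, 0], [0, 0, 0.001], 1], [[0, 0, 0], [0, 0, 0], 1], [[0, 0, 0], [0, 0, 0], 1], [[0, 0, 0], [0, 0, 0], 1]]}}

```text
time: 15.23
eef_pos: [0.49, -0.1831, 0.1337]
tool_rot: [0.244, 3.13, -0.001]
force: [-2.5, 1.8, 12.8]
finger_gap: 0.0463
grasp_force: 97.3
```

Run:
```python
from cell import robot; from h import *
c=robot.capture("wrist"); s=robot.sense(); print(s["eef_pos"],s["force"],s["grasp_force"],s["time"])
W=cloud(c); r=R.from_rotvec(s["tool_rot"]); T=r.inv().apply((W-s["eef_pos"]).reshape(-1,3)).reshape(W.shape)
g=(abs(T[...,2]+.0273)<.005)&(abs(T[...,0]-.002)<.022)&(abs(T[...,1])<.02); print("hub top",np.median(W[g][:,2]))
P=W[g]; print("slope",np.linalg.lstsq(np.c_[P[:,:2],np.ones(len(P))],P[:,2],rcond=None)[0])
c=robot.capture("top")
for xy in [(.539,.116),(.5237,.2334)]: print(hub(c,xy,.062,tol=.01))
```

```text
[ 0.49004333 -0.18309542  0.13369668] [-2.65983906  1.72969561 11.86604359] 97.28090643882751 15.2833
hub top 0.16093903584004143
slope [-0.01162318  0.00333923  0.16697448]
(((539.3754272460938, 115.37103271484375), (48.07085418701172, 48.10368347167969), 82.35824584960938), np.float64(0.05951511953002231), 160)
(((523.17041015625, 234.0247039794922), (48.22191619873047, 48.80466079711914), 40.95692825317383), np.float64(0.05965747588864745), 151)
```

Hub top is at 0.161 m, which is the bottom of travel, and everything else is in place. Handing in.

```bash
python3 -c "
from cell import robot
print(robot.close_job())"
```

```text
the job is handed in; nothing more can be done
None
```

I handed the job in at about 15 s of the 58 s allowed. The slicing disc lies flat on the end post, and the grating disc is meshed on the spindle and gripped at the end of its travel (hub top measured at 0.161 m). The vane disc measured about where it was at the start; the hand-in returned no verdict.

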